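# Clamp a chef's knife in the quick-release sharpening vise

### The arm

A 6-joint arm with a two-finger parallel gripper is mounted at the origin on the work surface. World frame = base frame: x ahead of the robot, y to its left, z up, the work surface at z = 0. Lengths are in m, angles in rad, forces in N, time in s.
With the tool pointing down it reaches from about 0.4 to 0.825 m from the base axis. Payload 7 kg.
Tool frame: the origin (TCP) lies midway between the tips of the shut fingers; the grasp point (between the pads) lies 19 mm behind it; z points along the fingers, y is the line along which they close (so a half turn about z gives the same grasp; the last joint's range is limited). The gripper opens to 88 mm and grips with 3 to 60 N. Pads are 19 mm wide; open, the fingers measure 130 mm over their backs; the gripper's body (78 mm by 193 mm) begins 47 mm behind the grasp point.
Start: joints at [-0.961, 0.359, 0.012, 0, -1.224, -0.288], TCP at [0.213, -0.64, 0.227] pointing down, gripper open.
Joint ranges: [-3.07, 3.07], [-1.43, 2.12], [-1.02, 1.25], [-3.03, 1.67], [-3.05, -0], [-3.03, 3.03]. Speed limits (rad/s): [2.39, 2.39, 3.01, 3.14, 3.14, 3.14].

### API

Orientations are given as a 3x3 rotation matrix whose columns are the frame's x, y, z axes.
In Python, from plant import * gives the robot as it stands.
- The arm moves only by the shell command python3 -m jog 'ROWS' [FORCE]. ROWS is rows parted by semicolons, their numbers by spaces, 1 to 8 of them, each of 7 numbers: dx, dy, dz in m, then a rotation vector rx, ry, rz in rad, then the finger opening in m; each row is the pose to reach, as a shift and turn from the pose commanded when the command began, along the tool's axes at that moment; what a row does not reach only later rows make up. A row lasts 1/12 s, in which the tool goes at most 0.0417 m and 0.125 rad, less where a joint would pass 70% of its speed; a pose out of reach is approached as far as the arm can. The fingers move at their own pace and stop on an object; FORCE is the grip in N (left out, the last holds). Time passes only in rows, so rows that do not move let the fingers close. It prints the time, the measured TCP pose, the force, the opening and the grip force at its end.
- sense(): the state, without advancing time (a new reading comes with each control period).
- get_image(name): name is "side" or "top"; returns a dict with "pixels" (400x640x3 uint8, red, green, blue), "fx", "fy", "cx", "cy" (pixels), "world_from_camera" (4x4, takes a point from camera to world coordinates). Camera axes: x right, y down, z forward; pixel columns grow to the right and rows downward; lengths in m; the calibration is good to about 2 mm. A picture is of the moment at which its call begins. There is no depth.
- finish_job(): hands the job in; it is judged then, once.
The state is a dict: "clock": time; "joint_pos": joint angles; "joint_vel": joint speeds; "joint_torque": joint torques, N m; "tcp_pos": TCP position; "orientation": TCP orientation; "force": force on the tool from outside, world axes, zero at the start; "ft_torque": the same for the moment, N m; "grip_width": finger opening in m; "gripper_force": force on a finger pad.
Only numpy, scipy, OpenCV 4.12 (cv2) and the standard library are available. Lean on these libraries where they do the work, as an engineer would, in place of code of your own. Each camera call takes 0.05 s, during which the arm holds its last target. There are 200 camera calls.

### The job

Clamp the chef's knife in the sharpening vise: bring the red cam lever to half throw (level), run the brass nut down until the jaw nips the blade finger-tight, then press the lever all the way down until it locks. The blade must end up firmly held but not over-clamped, the knife must stay where it lies, and the other things on the counter must be left alone.

Things in the scene. Friction and masses are not known exactly. Their poses are not given: they have to be found in the camera images.
- vise: Grey knife-sharpening vise, fixed to the counter: base 130 x 120 mm, table plate 66 x 90 mm with its top 120 mm up, about 180 mm tall in all. Origin: underside, on the axis of the upright draw-bolt; z up, +x the lever side, -x the blade side. Above the lever nothing on the vise reaches more than 22 mm from the axis towards the lever side.
- nut_grip (a point): Brass knurled nut on the upright draw-bolt: 32 mm across, gripped part 19 mm tall; point: on its axis at mid-height, 14.5 mm above the jaw's top. The 10 mm bolt stands 11 to 17 mm above it. Clockwise from above lowers it, 6 mm a turn. Free running takes 0.06 N m; once the pad touches, about 0.3 N m per rad more: 0.2 to 0.4 is finger-tight, and fingers pinching with 5 N then slip round it.
- lever (a joint): Cam lever angle in rad: 0 fully open (0.7 rad above level), 0.7 half throw (level), 1.4 fully closed against its stop (0.7 rad below level). It stays where left (drag 0.45 N m); well set, closing peaks near 0.65 N m and passes dead centre at 1.28. The closed lever draws bolt, nut and jaw 7 mm down, 5.5 mm of it by half throw.
- lever_paddle (a point): Middle of the upper face of the lever's red thumb paddle (36 x 22 mm, 9 mm thick), 100 mm from the lever's pin along the arm and 4.5 mm above the arm's middle line; the lever ends at 112 mm. Press it down from above.
- lever_pin (a point): Centre of the pin on which the lever turns, on the draw-bolt's axis, 86 mm above the counter; the pin lies along the vise's y. The lever points to the vise's +x side and swings down in the upright plane through that axis.
- jaw: Upper jaw, aluminium 56 x 44 x 8 mm with a black rubber pad under its blade side that presses on the spine of the knife. It slides only up and down, pushed down by the nut and lifted by a spring. Origin: on the bolt's axis at its top face. It starts several mm clear of the blade, too far for the lever alone to clamp it.
- knife: Chef's knife lying loose and flat on the vise's table, spine near the stop pins: steel blade 200 x 46 x 3 mm, black handle 21 mm thick that sticks out past the table on the -y side. Origin: underside of the blade, on the spine, 50 mm from the heel; tip +y, edge -x. Stays as it lies.
- whetstone: Two-coloured whetstone lying on the counter, 50 x 150 x 22 mm, origin under its centre. Not to be moved.
- jar: Amber spice jar with steel lid, 56 mm across, 75 mm tall, origin under its centre. Not to be moved.
- mug: Blue mug, 76 mm across, 85 mm tall, with a handle; origin under its centre. Not to be moved.
Mind the look-alikes: they are no part of the job. There is more than one size of the vise; the job needs the middle-sized.

How it is judged:
On the way:
1. the jaw nips the blade while the lever is still only about half way (value of joint lever below 0.95 rad and contact force between jaw and knife above 4 N), for 0.05 s.
At the end, for the whole second after the job is handed in: The lever is fully down (1.34 rad or more of 1.4), the jaw presses the blade with 52 to 88 N, the knife lies flat (within 0.05 rad) and within 6 mm of where it lay (value of joint lever above 1.34 rad and contact force between jaw and knife between 52 and 88 N and distance of knife from where it was at the start of the episode below 0.006 m and angle between knife's own z axis and vertical below 0.05 rad); the robot touches nothing.
It fails at once if the blade is over-clamped: the jaw presses it with more than 120 N (contact force between jaw and knife above 120 N).
It fails at once if the lever is forced: the robot presses on it with more than 45 N (contact force between any of the arm, the fingers and lever above 45 N).
It fails at once if the whetstone, the jar or the mug is pushed more than 15 mm (distance of any of whetstone, jar, mug from where it was at the start of the episode above 0.015 m).
It also fails if it takes over 70 s, if anything falls off the work surface, if the arm or the gripper's body presses on something with over 40 N, if the wrist force passes 120 N, or if a joint passes its speed limit or range.

## Working session

There is one attempt and no reset: what is moved stays moved. The work goes in short steps, Python scripts to look and compute and a shell command to move; the robot and the scene stay as the last step left them, time stands still between calls to the robot, and variables do not carry over. Pictures are saved under pics/ and viewed, at most 10 in all, crops included, and the job is handed in when it is done.

```bash
mkdir -p pics; ls; python3 - <<'E'
from plant import *
import cv2,numpy as np
for n in("top","side"):
    d=get_image(n); cv2.imwrite(f"pics/{n}0.png",d["pixels"][:,:,::-1])
    print(n,d["fx"],d["fy"],d["cx"],d["cy"]);print(np.round(d["world_from_camera"],4).tolist())
s=sense();print(s["clock"],s["tcp_pos"],np.round(s["orientation"],3).tolist(),s["grip_width"])
E
```

```text
pics
top 443.11078056189336 443.11078056189336 317.11058034353255 199.80214415922865
[[-0.0272, -0.9974, 0.0662, 0.453], [-0.9996, 0.0274, 0.003, 0.046], [-0.0048, -0.0661, -0.9978, 1.3006], [0.0, 0.0, 0.0, 1.0]]
side 385.7856429569711 385.7856429569711 324.2949558093137 196.66457494125
[[-0.9826, -0.1269, 0.136, 0.35], [-0.1856, 0.6232, -0.7598, 0.8561], [0.0117, -0.7717, -0.6358, 0.7879], [0.0, 0.0, 0.0, 1.0]]
0.1 [ 0.2133192  -0.63994817  0.22572713] [[-0.949, -0.316, -0.001], [-0.316, 0.949, 0.001], [0.0, 0.001, -1.0]] 0.08744199327477506
```

View pics/top0.png

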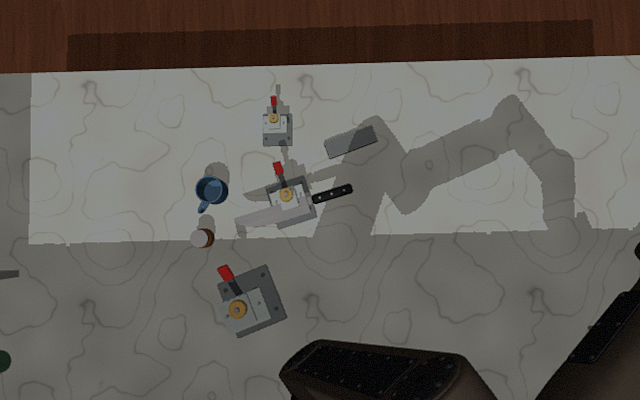

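View pics/side0.png

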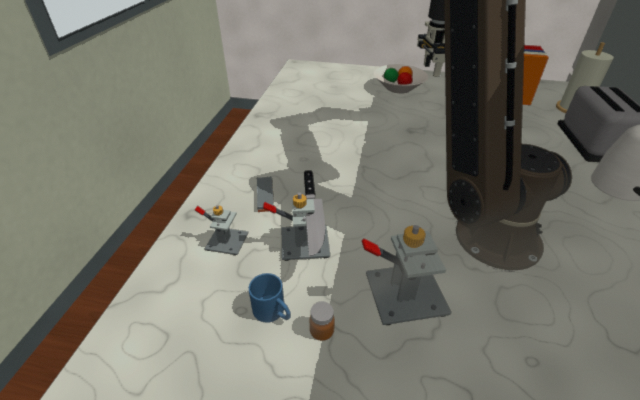

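Candidates in the top view: small vise nut at (274,118) with its lever at (273,100), vise with the knife at (286,195) with its lever at (279,168), and large vise at (238,309) with its lever at (226,272). The middle-sized vise is the one holding the knife. I'll check it in one close crop with both views side by side.

```bash
python3 - <<'E'
import cv2,numpy as np
t=cv2.imread("pics/top0.png")[145:235,230:330]; s=cv2.imread("pics/side0.png")[180:270,250:350]
f=lambda a:cv2.resize(a,(400*1,360),interpolation=cv2.INTER_CUBIC)
cv2.imwrite("pics/crop1.png",np.hstack([f(t),f(s)]))
E
```

```text
(no output)
```

View pics/crop1.png

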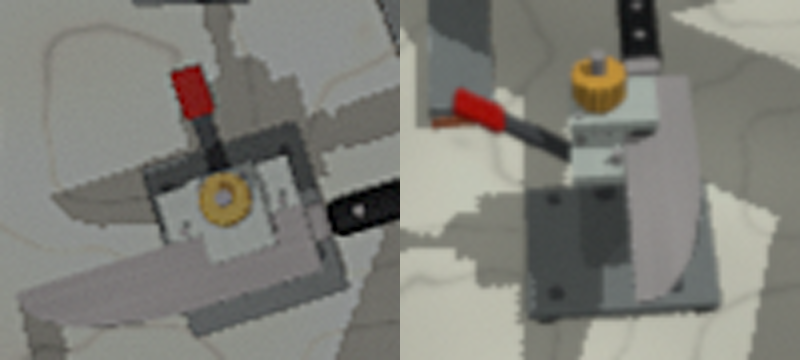

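The crop shows the middle vise holding the knife: brass nut at top (286,195) / side (299,201), red paddle at top (278,168) / side (269,207), lever raised. Next I triangulate by colour.

```bash
cat > h.py <<'E'
from plant import *
import cv2,numpy as np
def blob(img,lo,hi,box):
    x0,y0,x1,y1=box; hsv=cv2.cvtColor(img,cv2.COLOR_RGB2HSV); m=cv2.inRange(hsv,lo,hi); k=np.zeros_like(m);k[y0:y1,x0:x1]=m[y0:y1,x0:x1]
    n,l,st,c=cv2.connectedComponentsWithStats(k); i=1+np.argmax(st[1:,4]); return c[i],st[i],(l==i)
def ray(d,p):
    T=np.array(d["world_from_camera"]); v=T[:3,:3]@[(p[0]-d["cx"])/d["fx"],(p[1]-d["cy"])/d["fy"],1]; return T[:3,3],v/np.linalg.norm(v)
def tri(r1,r2):
    A=np.zeros((3,3));b=np.zeros(3)
    for o,v in(r1,r2):
        P=np.eye(3)-np.outer(v,v);A+=P;b+=P@o
    x=np.linalg.solve(A,b); return x,[np.linalg.norm((np.eye(3)-np.outer(v,v))@(x-o)) for o,v in(r1,r2)]
def atz(r,z): o,v=r; return o+v*(z-o[2])/v[2]
def proj(d,X):
    T=np.linalg.inv(d["world_from_camera"]); c=T[:3,:3]@np.array(X)+T[:3,3]; return [d["fx"]*c[0]/c[2]+d["cx"],d["fy"]*c[1]/c[2]+d["cy"]]
E
python3 - <<'E'
from h import *
t=get_image("top");s=get_image("side")
for nm,lo,hi,bt,bs in(("nut",(12,110,60),(30,255,255),(265,180,305,215),(285,185,320,215)),("red",(0,150,60),(8,255,255),(265,150,300,185),(250,195,290,220))):
    a,sa,ma=blob(t["pixels"],lo,hi,bt);b,sb,mb=blob(s["pixels"],lo,hi,bs)
    print(nm,a,sa,b,sb,tri(ray(t,a),ray(s,b)))
    for m in(ma,mb): print(np.round(cv2.minAreaRect(np.argwhere(m)[:,::-1].astype(np.float32)),2) if 0 else cv2.minAreaRect(np.argwhere(m)[:,::-1].astype(np.float32)))
for z in(.13,.14,.15,.155,.16): print(z,atz(ray(t,(286.2,194.7)),z),proj(s,atz(ray(t,(286.2,194.7)),z)))
E
```

```text
nut [285.91588785 194.42990654] [280 188  13  13 107] [299.22302158 200.87769784] [293 194  14  14 139] (array([0.54489481, 0.12977131, 0.1555411 ]), [np.float64(0.00033182604618651573), np.float64(0.00033182604618644396)])
((286.0, 194.0), (12.0, 12.0), 90.0)
((299.5, 200.5), (13.0, 13.0), 0.0)
red [277.59036145 167.48192771] [273 162  10  13  83] [268.95294118 207.47058824] [263 202  13  11  85] (array([0.61882883, 0.15149838, 0.13900023]), [np.float64(0.0003046972193167465), np.float64(0.0003046972193167662)])
((277.7602844238281, 167.5274200439453), (11.821155548095703, 7.139510154724121), 69.44395446777344)
((269.20001220703125, 208.1000213623047), (13.86362075805664, 7.155416965484619), 26.56505012512207)
0.13 [0.54653952 0.13096781 0.13      ] [np.float64(298.65895483807424), np.float64(208.64472948194032)]
0.14 [0.54574085 0.13024167 0.14      ] [np.float64(298.90948898603665), np.float64(205.57219665538796)]
0.15 [0.54494218 0.12951553 0.15      ] [np.float64(299.16303493161917), np.float64(202.46272735877645)]
0.155 [0.54454285 0.12915246 0.155     ] [np.float64(299.2909543514008), np.float64(200.89393276678538)]
0.16 [0.54414351 0.12878939 0.16      ] [np.float64(299.41964731274925), np.float64(199.31565151648408)]
```

```bash
R='-.2175 .2073 0 0 0 0 0'
python3 -m jog '-.0272 .026 0 0 0 0 0;-.0544 .052 0 0 0 0 0;-.0816 .078 0 0 0 0 0;-.1088 .104 0 0 0 0 0;-.136 .13 0 0 0 0 0;-.1632 .156 0 0 0 0 0;-.19 .182 0 0 0 0 0;-.2175 .2073 0 0 0 .035 0' 5
python3 -m jog '-.0272 .019 0 0 0 0 0;-.0544 .042 0 0 0 0 0;-.0816 .067 0 0 0 0 0;-.1088 .092 0 0 0 0 0;-.136 .118 0 0 0 0 0;-.1632 .144 0 0 0 0 0;-.19 .17 0 0 0 0 0;-.224 .2 0 0 0 0 0'
python3 - <<'E'
from plant import *
import numpy as np
s=sense();p=np.array(s["tcp_pos"]);R=np.array(s["orientation"])
ax=np.array([.5445,.1292]);u=np.array([.959,.283])
t=np.r_[ax+.095*u,.17];print(s["clock"],p,R.round(3).tolist(),(R.T@(t-p)).round(4),s["joint_pos"],s["force"])
E
```

```text
clock: 0.87
tcp_pos: [0.3545, -0.3732, 0.2266]
orientation: [[-0.959, -0.283, 0.0], [-0.283, 0.959, -0.0], [-0.0, -0.0, -1.0]]
force: [1.7, 0.2, 0.2]
grip_width: 0.0395
gripper_force: 0.0
clock: 1.53
tcp_pos: [0.5106, -0.1212, 0.2268]
orientation: [[-0.959, -0.283, 0.0], [-0.283, 0.959, 0.0], [-0.0, 0.0, -1.0]]
force: [0.1, -0.5, -0.2]
grip_width: 0.0007
gripper_force: 0.0
1.5333 [ 0.51061702 -0.1211625   0.22683178] [[-0.959, -0.283, 0.0], [-0.283, 0.959, 0.0], [-0.0, 0.0, -1.0]] [-0.1983  0.2306  0.0569] [ 1.41084899e-01  1.10506031e-01 -3.16117935e-01 -1.15581535e-04
 -1.14384598e+00 -1.42519281e+00] [ 0.05833819 -0.52346248 -0.22085261]
```

```bash

python3 -m jog '-.027 .032 0 0 0 0 0;-.054 .063 0 0 0 0 0;-.081 .094 .0 0 0 0 0;-.108 .126 .0 0 0 0 0;-.135 .157 .01 0 0 0 0;-.162 .188 .02 0 0 0 0;-.184 .214 .036 0 0 0 0;-.1983 .2306 .053 0 0 0 0'
python3 -m jog '0 0 0 0 0 0 0;0 0 0 0 0 0 0'
python3 - <<'E'
from h import *
t=get_image("top");s=get_image("side")
f=lambda a:cv2.resize(a[:,:,::-1],(400,360),interpolation=cv2.INTER_CUBIC)
cv2.imwrite("pics/c2.png",np.hstack([f(t["pixels"][145:235,230:330]),f(s["pixels"][160:250,230:330])]))
E
```

```text
clock: 2.2
tcp_pos: [0.6369, 0.158, 0.173]
orientation: [[-0.959, -0.285, 0.001], [-0.285, 0.959, 0.001], [-0.001, 0.0, -1.0]]
force: [-0.3, -0.5, -0.4]
grip_width: 0.0007
gripper_force: 0.0
clock: 2.37
tcp_pos: [0.6349, 0.1554, 0.1715]
orientation: [[-0.959, -0.285, -0.003], [-0.285, 0.959, -0.002], [0.004, -0.001, -1.0]]
force: [1.0, -1.0, -0.6]
grip_width: 0.0009
gripper_force: 0.0
```

View pics/c2.png

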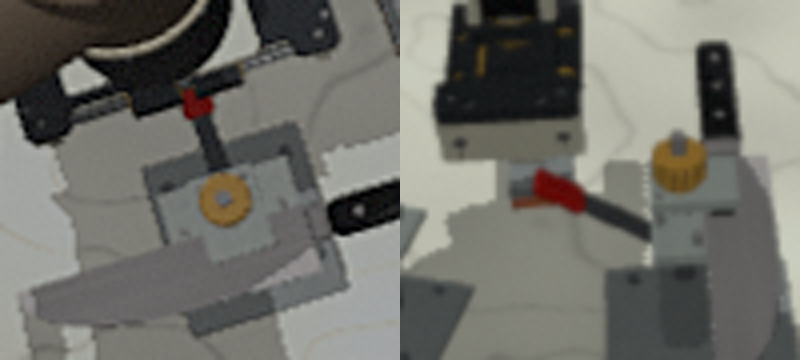

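The fingers hang over the outer end of the raised paddle (side-crop paddle at (555,188), lever tip at about R=92 mm). I'll shift 10 mm inward and press down.

```bash

python3 -m jog '.01 0 0 0 0 0 0;.01 0 .008 0 0 0 0;.01 0 .016 0 0 0 0;.01 0 .024 0 0 0 0;.01 0 .030 0 0 0 0;.009 0 .035 0 0 0 0;.008 0 .04 0 0 0 0;.008 0 .045 0 0 0 0'
python3 -m jog '0 0 .005 0 0 0 0;-.001 0 .01 0 0 0 0;-.002 0 .015 0 0 0 0;-.003 0 .02 0 0 0 0;-.003 0 .024 0 0 0 0;-.003 0 .028 0 0 0 0'
```

```text
clock: 3.13
tcp_pos: [0.6292, 0.1523, 0.1291]
orientation: [[-0.959, -0.283, 0.003], [-0.283, 0.959, 0.001], [-0.003, -0.0, -1.0]]
force: [1.1, 0.9, 5.1]
grip_width: 0.0006
gripper_force: 2.2
clock: 3.63
tcp_pos: [0.632, 0.1533, 0.101]
orientation: [[-0.959, -0.283, 0.003], [-0.283, 0.959, 0.001], [-0.003, 0.0, -1.0]]
force: [3.0, -0.2, 5.5]
grip_width: 0.0
gripper_force: 2.3
```

```bash

python3 -m jog '0 0 .003 0 0 0 0;0 0 .006 0 0 0 0;0 0 .008 0 0 0 0;0 0 .009 0 0 0 0;0 0 .009 0 0 0 0'
python3 - <<'E'
from h import *
s=sense();print(s["tcp_pos"])
t=get_image("top");s=get_image("side")
f=lambda a:cv2.resize(a[:,:,::-1],(400,360),interpolation=cv2.INTER_CUBIC)
cv2.imwrite("pics/c3.png",np.hstack([f(t["pixels"][145:235,230:330]),f(s["pixels"][160:250,230:330])]))
E
```

```text
clock: 4.05
tcp_pos: [0.6306, 0.153, 0.0913]
orientation: [[-0.959, -0.283, -0.0], [-0.283, 0.959, -0.0], [0.0, -0.0, -1.0]]
force: [1.5, 0.8, 3.6]
grip_width: 0.0004
gripper_force: 1.7
[0.63060481 0.15303135 0.09132195]
```

```bash

python3 -m jog '0 0 .0006 0 0 0 0;0 0 .0006 0 0 0 0;0 0 -.02 0 0 0 0;0 0 -.055 0 0 0 .06;0 0 -.095 0 0 0 .06;-.02 0 -.13 0 0 0 .06;-.05 0 -.14 0 0 0 .06;-.08 0 -.14 0 0 0 .06'
python3 -m jog '0 0 0 0 0 0 .06;0 0 0 0 0 0 .06'
python3 - <<'E'
from h import *
t=get_image("top");s=get_image("side")
for nm,lo,hi,bt,bs in(("nut",(12,110,60),(30,255,255),(265,180,305,215),(285,185,320,218)),("red",(0,150,60),(8,255,255),(265,140,300,185),(230,195,290,240))):
    a,sa,ma=blob(t["pixels"],lo,hi,bt);b,sb,mb=blob(s["pixels"],lo,hi,bs)
    print(nm,a,sa,b,sb,tri(ray(t,a),ray(s,b)))
print(sense()["joint_pos"])
f=lambda a:cv2.resize(a[:,:,::-1],(400,360),interpolation=cv2.INTER_CUBIC)
cv2.imwrite("pics/c4.png",np.hstack([f(t["pixels"][145:235,230:330]),f(s["pixels"][160:250,230:330])]))
E
```

```text
clock: 4.82
tcp_pos: [0.7086, 0.1761, 0.2366]
orientation: [[-0.959, -0.283, 0.005], [-0.283, 0.959, 0.002], [-0.005, 0.001, -1.0]]
force: [-0.4, 0.4, -0.9]
grip_width: 0.0279
gripper_force: 0.0
clock: 4.98
tcp_pos: [0.7068, 0.1756, 0.2287]
orientation: [[-0.959, -0.282, -0.005], [-0.282, 0.959, -0.001], [0.005, 0.0, -1.0]]
force: [-0.3, 0.5, -1.1]
grip_width: 0.0416
gripper_force: 0.0
nut [285.91428571 194.72380952] [280 189  13  12 105] [299.140625 202.734375] [293 197  13  13 128] (array([0.54487486, 0.13027158, 0.14973705]), [np.float64(4.727159393339561e-05), np.float64(4.727159393352482e-05)])
red [277.60240964 164.19277108] [273 158  10  13  83] [264.28205128 223.38461538] [258 220  14   7  78] (array([0.63525645, 0.15609983, 0.08446202]), [np.float64(0.00020593133546021808), np.float64(0.00020593133546048878)])
[ 5.09637053e-01  4.45804654e-01  1.53400671e-01 -7.35755900e-04
 -1.28203984e+00 -1.79378671e+00]
```

View pics/c4.png

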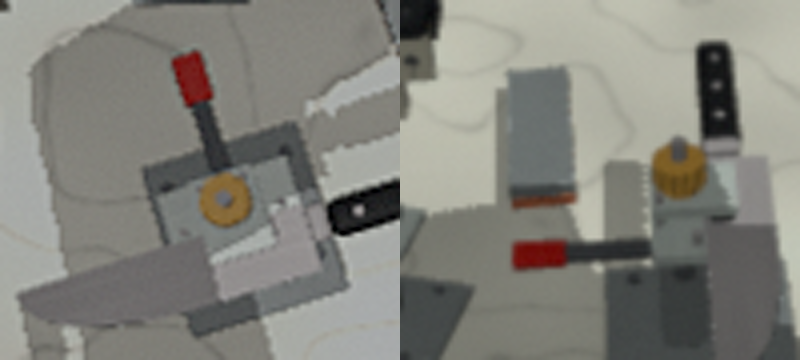

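The lever is level: it appears horizontal in the side crop, red paddle at (539,255), z ≈ 0.085. The nut has dropped about 5 mm. Next I fit the nut cylinder to both silhouettes.

```bash
python3 - <<'E'
from h import *
from scipy.optimize import least_squares
t=get_image("top");s=get_image("side")
obs=[]
for d,b in((t,(265,180,305,215)),(s,(285,185,320,218))):
    _,_,m=blob(d["pixels"],(12,110,60),(30,255,255),b)
    h=cv2.convexHull(np.argwhere(m)[:,::-1].astype(np.float32)); M=cv2.moments(h); obs+=[M["m10"]/M["m00"],M["m01"]/M["m00"]];print(cv2.contourArea(h),h[:,0].min(0),h[:,0].max(0))
an=np.linspace(0,2*np.pi,40)
def model(X,p=0):
    r=[]
    for d in(t,s):
        P=np.array([proj(d,[X[0]+.016*np.cos(a),X[1]+.016*np.sin(a),X[2]+z]) for a in an for z in(-.0095,.0095)],np.float32)
        h=cv2.convexHull(P);M=cv2.moments(h);r+=[M["m10"]/M["m00"],M["m01"]/M["m00"]]
        if p:print(cv2.contourArea(h),h[:,0].min(0),h[:,0].max(0))
    return np.array(r)
q=least_squares(lambda X:model(X)-obs,[.545,.13,.15],diff_step=1e-3);print(q.x,q.fun);model(q.x,1)
S=sense();p=np.array(S["tcp_pos"]);R=np.array(S["orientation"]);print(p,(R.T@(q.x-p)).round(4))
E
```

```text
109.0 [280. 189.] [292. 200.]
123.5 [293. 197.] [305. 209.]
[0.54500631 0.13019807 0.15063849] [ 0.01011418  0.04709474 -0.04690833 -0.00384574]
127.51598181342706 [279.46182 188.20866] [292.28296 201.01877]
151.468330682721 [292.63947 195.5889 ] [305.4241  209.38933]
[0.70638145 0.17532963 0.23103583] [0.1674 0.0024 0.0807]
```

```bash

python3 -m jog '.03 0 0 0 0 -.125 .06;.06 0 0 0 0 -.25 .06;.09 .001 0 0 0 -.375 .06;.12 .002 0 0 0 -.5 .06;.145 .002 0 0 0 -.625 .06;.1674 .0024 0 0 0 -.75 .06;.1674 .0024 0 0 0 -.875 .06;.1674 .0024 0 0 0 -1 .06' >/dev/null
for i in 1 2 3; do python3 -m jog '0 0 0 0 0 -.125 .06;0 0 0 0 0 -.25 .06;0 0 0 0 0 -.375 .06;0 0 0 0 0 -.5 .06;0 0 0 0 0 -.625 .06;0 0 0 0 0 -.75 .06;0 0 0 0 0 -.875 .06;0 0 0 0 0 -1 .06' >/dev/null; done
python3 -m jog '0 0 0 0 0 -.125 .06;0 0 0 0 0 -.25 .06;0 0 0 0 0 -.375 .06;0 0 0 0 0 -.5 .06;0 0 0 0 0 -.5 .06;0 0 0 0 0 -.5 .06'
python3 - <<'E'
from plant import *
import numpy as np
s=sense();p=np.array(s["tcp_pos"]);R=np.array(s["orientation"])
print(s["joint_pos"].round(3),(R.T@(np.array([.545,.1302,.1435])-p)).round(4),s["ft_torque"])
E
```

```text
clock: 8.35
tcp_pos: [0.5456, 0.1304, 0.2318]
orientation: [[-0.071, 0.998, 0.0], [0.998, 0.071, 0.0], [0.0, 0.0, -1.0]]
force: [-0.3, 0.1, -1.0]
grip_width: 0.0598
gripper_force: 0.0
[ 0.583  0.168 -0.235 -0.    -1.167  2.629] [-0.0002 -0.0007  0.0883] [-0.12810742  0.03835896 -0.05242081]
```

```bash

python3 -m jog '0 -.0005 .025 0 0 0 .06;0 -.0007 .05 0 0 0 .06;0 -.0007 .07 0 0 0 .06;0 -.0007 .082 0 0 0 .06;0 -.0007 .088 0 0 0 .06;0 -.0007 .088 0 0 0 .06'
python3 -m jog '0 0 0 0 0 0 .045;0 0 0 0 0 0 .036;0 0 0 0 0 0 .025;0 0 0 0 0 0 .025;0 0 0 0 0 0 .025;0 0 0 0 0 0 .025;0 0 0 0 0 0 .025' 5
python3 - <<'E'
from h import *
s=sense();print(s["force"],s["ft_torque"])
t=get_image("top");s=get_image("side")
f=lambda a:cv2.resize(a[:,:,::-1],(400,360),interpolation=cv2.INTER_CUBIC)
cv2.imwrite("pics/c5.png",np.hstack([f(t["pixels"][145:235,230:330]),f(s["pixels"][160:250,250:350])]))
E
```

```text
clock: 8.85
tcp_pos: [0.5447, 0.1301, 0.1424]
orientation: [[-0.071, 0.997, -0.002], [0.997, 0.071, -0.001], [-0.001, -0.002, -1.0]]
force: [-0.4, -0.3, 0.2]
grip_width: 0.0598
gripper_force: 0.0
clock: 9.43
tcp_pos: [0.5454, 0.1307, 0.1441]
orientation: [[-0.074, 0.997, 0.0], [0.997, 0.074, 0.0], [0.0, 0.0, -1.0]]
force: [-3.9, 0.9, 4.9]
grip_width: 0.032
gripper_force: 5.0
[-3.92180475  0.88429619  4.92463314] [ 0.11141567  1.16404597 -0.00218415]
```

View pics/c5.png

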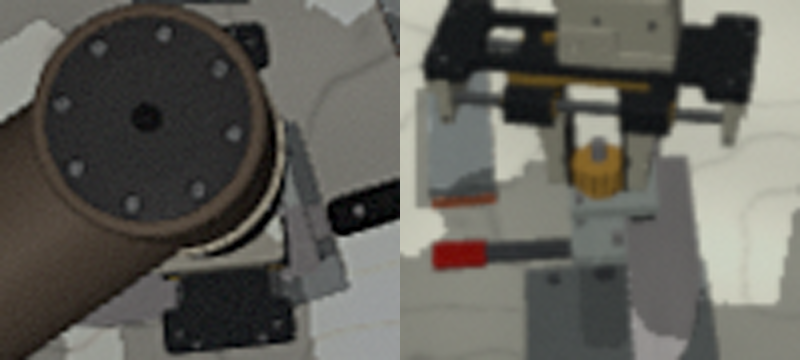

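Grip is on the nut (width 32.0 mm; side crop shows fingers either side of the brass at (598,170), tips clear of the jaw). Now turning clockwise and following the nut down.

```bash

python3 -m jog '0 -.0004 -.0005 0 0 .0 .025;0 -.0004 -.0005 0 0 .125 .025;0 -.0004 -.0003 0 0 .25 .025;0 -.0004 -.0002 0 0 .375 .025;0 -.0004 0 0 0 .5 .025;0 -.0004 0 0 0 .625 .025;0 -.0004 .0002 0 0 .75 .025'
python3 -c "from plant import *;s=sense();print(s['force'].round(2),s['ft_torque'].round(3),s['joint_pos'][5])"
python3 -m jog '0 0 .0001 0 0 .125 .025;0 0 .0002 0 0 .25 .025;0 0 .0003 0 0 .375 .025;0 0 .0005 0 0 .5 .025;0 0 .0006 0 0 .625 .025;0 0 .0007 0 0 .75 .025'
python3 -c "from plant import *;s=sense();print(s['force'].round(2),s['ft_torque'].round(3),s['joint_pos'][5])"
```

```text
clock: 10.12
tcp_pos: [0.5448, 0.1308, 0.1434]
orientation: [[0.63, 0.776, -0.0], [0.776, -0.63, 0.0], [0.0, -0.001, -1.0]]
force: [-2.9, 3.3, 5.3]
grip_width: 0.0317
gripper_force: 5.0
[-2.85  3.34  5.26] [0.749 1.689 0.035] 1.8755423431750144
clock: 10.62
tcp_pos: [0.5445, 0.1314, 0.1427]
orientation: [[0.99, 0.139, -0.001], [0.139, -0.99, 0.001], [-0.0, -0.001, -1.0]]
force: [-6.3, 5.6, 3.7]
grip_width: 0.0318
gripper_force: 5.0
[-6.33  5.56  3.69] [1.887 2.214 0.027] 1.1255416077055729
```

```bash

python3 -m jog '-.0007 -.0009 0 0 0 0 .025;-.0007 -.0009 .0001 0 0 .125 .025;-.0007 -.0009 .0002 0 0 .25 .025;-.0007 -.0009 .0003 0 0 .375 .025;-.0007 -.0009 .0005 0 0 .5 .025'
python3 -c "from plant import *;s=sense();print(s['force'].round(2),s['ft_torque'].round(3),s['joint_pos'][5])"
python3 -m jog '0 0 .0001 0 0 .125 .025;0 0 .0002 0 0 .25 .025;0 0 .0003 0 0 .375 .025;0 0 .0005 0 0 .5 .025'
python3 - <<'E'
from h import *
s=sense();print(s['force'].round(2),s['ft_torque'].round(3),s['joint_pos'][5])
s=get_image("side")
cv2.imwrite("pics/c6.png",cv2.resize(s["pixels"][180:250,260:340,::-1],(800,600),interpolation=cv2.INTER_CUBIC))
E
```

```text
clock: 11.03
tcp_pos: [0.5444, 0.1319, 0.1422]
orientation: [[0.936, -0.351, 0.0], [-0.351, -0.936, 0.001], [0.0, -0.001, -1.0]]
force: [-3.0, 3.6, 2.6]
grip_width: 0.0315
gripper_force: 5.0
[-3.03  3.65  2.61] [1.123 0.992 0.035] 0.6257005956930468
clock: 11.37
tcp_pos: [0.5449, 0.1321, 0.1419]
orientation: [[0.654, -0.757, 0.001], [-0.757, -0.654, 0.001], [0.0, -0.002, -1.0]]
force: [-0.1, 1.7, 2.5]
grip_width: 0.0316
gripper_force: 5.0
[-0.12  1.72  2.51] [0.74  0.238 0.105] 0.12576069456178499
```

View pics/c6.png

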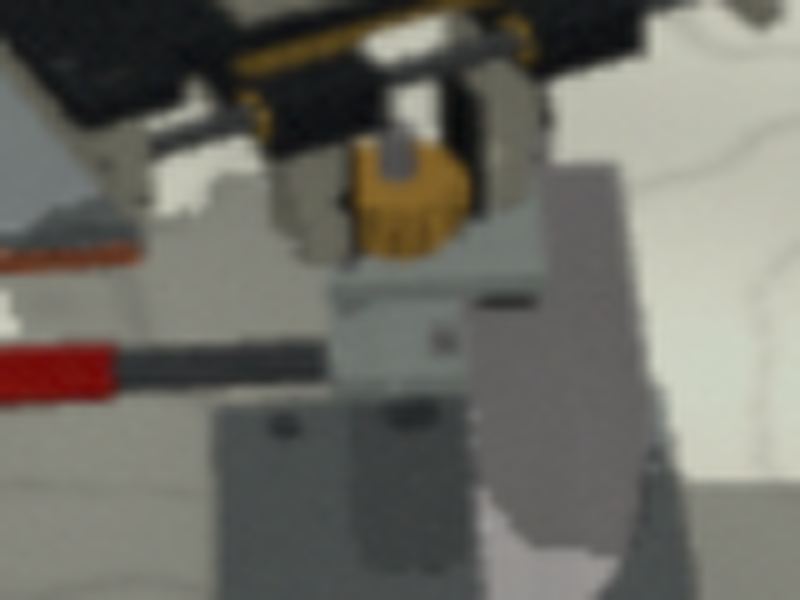

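The side crop shows the jaw (430,290) now just above the blade, and the torque is starting to rise. I continue in small steps.

```bash
Q="from plant import *;s=sense();print(s['force'].round(2),s['ft_torque'].round(3),s['joint_pos'][5])"
for i in 1 2 3; do python3 -m jog '0 0 .0001 0 0 .08 .025;0 0 .0002 0 0 .16 .025'|head -2; python3 -c "$Q";done
```

```text
clock: 11.58
tcp_pos: [0.5451, 0.132, 0.1418]
[1.56 2.25 1.67] [ 0.729 -0.09   0.118] -0.02884207857210329
clock: 11.75
tcp_pos: [0.5452, 0.1319, 0.1416]
[1.97 2.76 2.  ] [ 0.629 -0.279  0.082] -0.18914540056594456
clock: 11.92
tcp_pos: [0.5452, 0.1318, 0.1414]
[1.07 2.01 1.04] [ 0.554 -0.418  0.086] -0.34908462470437474
```

```bash
Q="from plant import *;s=sense();print(s['force'].round(2),s['ft_torque'].round(3),s['joint_pos'][5])"
for i in 1 2 3 4; do python3 -m jog '0 0 .0001 0 0 .1 .025;0 0 .0002 0 0 .2 .025'|head -2; python3 -c "$Q";done
```

```text
clock: 12.08
tcp_pos: [0.5452, 0.1317, 0.1411]
[1.74 1.83 0.02] [ 0.421 -0.507  0.112] -0.5499147061613663
clock: 12.25
tcp_pos: [0.5453, 0.1317, 0.1409]
[1.82 0.27 1.22] [ 0.331 -0.519  0.108] -0.7500819903309686
clock: 12.42
tcp_pos: [0.5452, 0.1316, 0.1407]
[1.54 0.62 0.88] [ 0.197 -0.508  0.095] -0.9501405054295785
clock: 12.58
tcp_pos: [0.5451, 0.1314, 0.1405]
[1.67 0.02 1.17] [ 0.067 -0.369  0.131] -1.150070087078969
```

```bash
Q="from plant import *;s=sense();print(s['force'].round(2),s['ft_torque'].round(3),s['joint_pos'][5])"
python3 -m jog '0 0 0 0 0 0 .025;0 0 0 0 0 0 .025;0 0 0 0 0 0 .025' 12; python3 -c "$Q"
for i in 1 2 3; do python3 -m jog '0 0 .0001 0 0 .08 .025;0 0 .0002 0 0 .15 .025'|head -2; python3 -c "$Q";done
```

```text
clock: 12.83
tcp_pos: [0.545, 0.1314, 0.1405]
orientation: [[-0.53, -0.848, 0.001], [-0.848, 0.53, 0.0], [-0.001, -0.001, -1.0]]
force: [3.1, 0.5, 1.5]
grip_width: 0.0314
gripper_force: 12.0
[3.12 0.49 1.49] [ 0.054 -1.129 -0.119] -1.1452851437833114
clock: 13.0
tcp_pos: [0.545, 0.1315, 0.1405]
[2.12 0.51 2.11] [ 0.073 -0.923  0.113] -1.299716806361079
clock: 13.17
tcp_pos: [0.545, 0.1315, 0.1404]
[ 1.46 -0.19  3.65] [ 0.058 -0.709  0.167] -1.4501550100038647
clock: 13.33
tcp_pos: [0.545, 0.1315, 0.1403]
[1.98 0.3  3.66] [ 0.234 -0.486  0.16 ] -1.6001106046807176
```

```bash
Q="from plant import *;s=sense();print(s['force'].round(2),s['ft_torque'].round(3),s['joint_pos'][5])"
for i in 1 2 3; do python3 -m jog '0 0 .0001 0 0 .08 .025;0 0 .00014 0 0 .15 .025'|sed -n 2p; python3 -c "$Q";done
python3 - <<'E'
from h import *
s=get_image("side")
cv2.imwrite("pics/c7.png",cv2.resize(s["pixels"][180:250,260:340,::-1],(800,600),interpolation=cv2.INTER_CUBIC))
E
```

```text
tcp_pos: [0.545, 0.1316, 0.1402]
[1.68 0.76 3.48] [ 0.307 -0.495  0.127] -1.7501240357579444
tcp_pos: [0.545, 0.1316, 0.1401]
[1.95 0.47 5.67] [ 0.378 -0.406  0.146] -1.9001061143145215
tcp_pos: [0.545, 0.1317, 0.14]
[1.01 0.22 5.17] [ 0.393 -0.336  0.169] -2.050099621417917
```

View pics/c7.png

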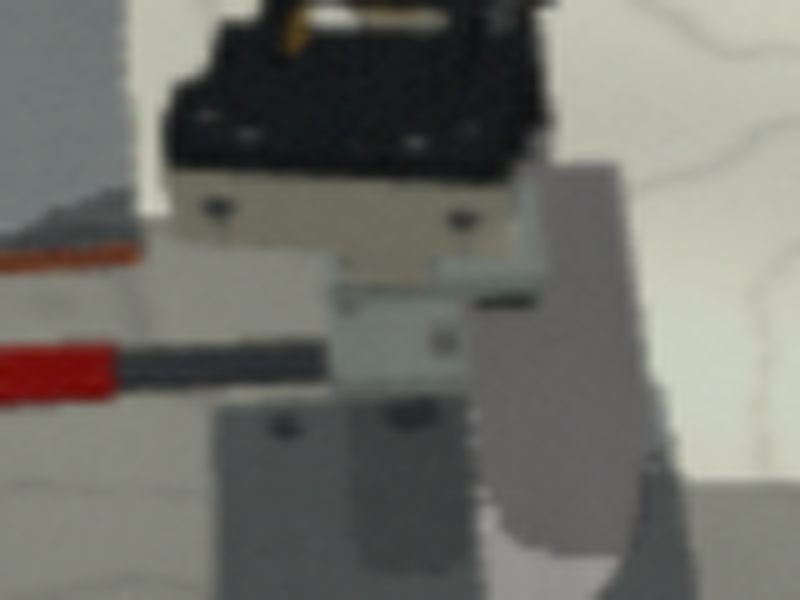

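```bash
python3 - <<'E'
import cv2,numpy as np
def full(f,x0,y0,sx,sy,col=0):
    a=cv2.cvtColor(cv2.imread(f),cv2.COLOR_BGR2GRAY)[:,col:]
    # sample columns 309..313, rows 206..222 step .5
    X,Y=np.meshgrid(np.arange(308.5,313,.5),np.arange(206,222,.5))
    return cv2.remap(a,((X-x0+.5)*sx-.5).astype(np.float32),((Y-y0+.5)*sy-.5).astype(np.float32),1).mean(1)
g=[full("pics/c4.png",230,160,4,4,400),full("pics/c5.png",250,160,4,4,400),full("pics/c6.png",260,180,10,600/70),full("pics/c7.png",260,180,10,600/70)]
print(np.c_[np.arange(206,222,.5),np.array(g).T].round(0))
E
```

```text
[[206. 145. 107. 117. 117.]
 [206. 138. 107. 118. 117.]
 [207. 132. 108. 117. 117.]
 [208. 129. 111. 117. 117.]
 [208. 128. 114. 116. 117.]
 [208. 124. 116. 117. 117.]
 [209. 122. 117. 117. 117.]
 [210. 125. 118. 118. 117.]
 [210. 125. 117. 118. 117.]
 [210. 119. 114. 118. 117.]
 [211. 110. 109. 116. 115.]
 [212. 103. 104. 110. 110.]
 [212.  97.  98. 103. 104.]
 [212.  93.  95. 100. 100.]
 [213.  85.  87.  94.  94.]
 [214.  66.  67.  81.  82.]
 [214.  53.  54.  67.  69.]
 [214.  61.  62.  54.  55.]
 [215.  77.  78.  52.  52.]
 [216.  85.  88.  67.  67.]
 [216.  89.  92.  87.  86.]
 [216.  90.  95.  95.  93.]
 [217.  89.  96.  96.  94.]
 [218.  89.  96.  96.  95.]
 [218.  90.  96.  96.  95.]
 [218.  90.  96.  96.  96.]
 [219.  90.  97.  96.  96.]
 [220.  90.  97.  96.  96.]
 [220.  90.  96.  96.  96.]
 [220.  90.  97.  97.  96.]
 [221.  90.  97.  97.  95.]
 [222.  91.  97.  97.  96.]]
```

```bash
cat > q.py <<'E'
from plant import *
s=sense();print(s['force'].round(2),s['ft_torque'].round(3),round(float(s['joint_pos'][5]),3),'t6',s['joint_torque'].round(3)[5],s['grip_width'].round(4))
E
python3 q.py
python3 -m jog '0 0 0 0 0 0 .025;0 0 0 0 0 0 .025' 20|sed -n 2p; python3 q.py
for i in 1 2 3; do python3 -m jog '0 0 .0001 0 0 .08 .025'|sed -n 2p; python3 q.py;done
```

```text
tcp_pos: [0.5449, 0.1317, 0.14]
tcp_pos: [0.545, 0.1317, 0.14]
tcp_pos: [0.545, 0.1317, 0.1399]
tcp_pos: [0.545, 0.1317, 0.1399]Traceback (most recent call last):
  File "q.py", line 2, in <module>
    s=sense();print(s['force'].round(2),s['ft_torque'].round(3),round(float(s['joint_pos'][5]),3),'t6',s['joint_torque'].round(3)[5],s['grip_width'].round(4))
                                                                                                                                     ^^^^^^^^^^^^^^^^^^^^^
AttributeError: 'float' object has no attribute 'round'
Traceback (most recent call last):
  File "q.py", line 2, in <module>
    s=sense();print(s['force'].round(2),s['ft_torque'].round(3),round(float(s['joint_pos'][5]),3),'t6',s['joint_torque'].round(3)[5],s['grip_width'].round(4))
                                                                                                                                     ^^^^^^^^^^^^^^^^^^^^^
AttributeError: 'float' object has no attribute 'round'
Traceback (most recent call last):
  File "q.py", line 2, in <module>
    s=sense();print(s[
[... 527 characters left out ...]
nt_torque'].round(3)[5],s['grip_width'].round(4))
                                                                                                                                     ^^^^^^^^^^^^^^^^^^^^^
AttributeError: 'float' object has no attribute 'round'
Traceback (most recent call last):
  File "q.py", line 2, in <module>
    s=sense();print(s['force'].round(2),s['ft_torque'].round(3),round(float(s['joint_pos'][5]),3),'t6',s['joint_torque'].round(3)[5],s['grip_width'].round(4))
                                                                                                                                     ^^^^^^^^^^^^^^^^^^^^^
AttributeError: 'float' object has no attribute 'round'
```

```bash
sed -i "s/,s\['grip_width'\].round(4)//" q.py; python3 q.py
for i in 1 2; do python3 -m jog '0 0 .0001 0 0 .08 .025'|sed -n 2p; python3 q.py;done
```

```text
[-0.03  1.07  6.68] [ 0.443 -0.082  0.181] -2.29 t6 1.394
tcp_pos: [0.5451, 0.1318, 0.1399]
[0.17 0.76 7.34] [ 0.409 -0.034  0.204] -2.37 t6 1.383
tcp_pos: [0.545, 0.1318, 0.1398]
[-0.14  1.38  8.21] [0.414 0.073 0.186] -2.45 t6 1.365
```

```bash
for i in 1 2 3; do python3 -m jog '0 0 0 0 0 0 .025' >/dev/null; python3 q.py;done
python3 - <<'E'
from h import *
s=np.mean([get_image("side")["pixels"].astype(float) for _ in range(4)],0).astype(np.uint8)
cv2.imwrite("pics/c8.png",cv2.resize(s[180:250,260:340,::-1],(800,600),interpolation=cv2.INTER_CUBIC))
def full(f):
    a=cv2.cvtColor(cv2.imread(f),cv2.COLOR_BGR2GRAY).astype(np.float32)
    X,Y=np.meshgrid(np.arange(308.5,313,.5),np.arange(210,219,.1))
    return cv2.remap(a,((X-260+.5)*10-.5).astype(np.float32),((Y-180+.5)*600/70-.5).astype(np.float32),1).mean(1)
g=[full(f"pics/c{i}.png") for i in(6,7,8)]
y=np.arange(210,219,.1)
for a in g:
    w=np.clip(90-a,0,None);print((w*y).sum()/w.sum(), np.interp(-85,-a[30:52],y[30:52]),a.min())
E
```

```text
[-0.49  1.37  6.62] [ 0.596  0.08  -0.043] -2.451 t6 -1.284
[0.   1.13 6.91] [ 0.549  0.066 -0.111] -2.447 t6 -0.213
[0.06 0.86 7.03] [ 0.494  0.068 -0.105] -2.446 t6 0.044
214.7059970795766 213.35024528749275 50.90278
214.73061545610278 213.3714710616442 51.333332
214.7696492036873 213.456644535855 52.73611
```

```bash
python3 -m jog '0 0 -.0006 0 0 0 .025;0 0 -.0006 0 0 0 .025' 30 >/dev/null; python3 q.py
for i in 1 2 3 4 5; do python3 -m jog '0 0 .0001 0 0 .08 .025' |sed -n 2p; python3 q.py;done
```

```text
[1.7  2.45 3.56] [ 0.846 -0.68  -0.05 ] -2.448 t6 0.074
tcp_pos: [0.5451, 0.1319, 0.1398]
[1.86 2.95 4.44] [ 0.757 -0.587  0.035] -2.527 t6 2.937
tcp_pos: [0.5451, 0.1319, 0.1398]
[2.06 3.14 5.18] [ 0.782 -0.572  0.022] -2.611 t6 1.833
tcp_pos: [0.5451, 0.1319, 0.1397]
[1.99 2.84 5.38] [ 0.833 -0.518  0.057] -2.692 t6 1.564
tcp_pos: [0.5452, 0.1319, 0.1397]
[1.5  1.52 5.75] [ 0.779 -0.467  0.04 ] -2.772 t6 1.533
tcp_pos: [0.5452, 0.1319, 0.1397]
[1.26 2.68 6.28] [ 0.822 -0.21   0.048] -2.852 t6 1.531
```

```bash
cat > jawpx.py <<'E'
from h import *
import sys
s=np.mean([get_image("side")["pixels"].astype(float) for _ in range(6)],0)
cv2.imwrite(f"pics/{sys.argv[1]}.png",s.astype(np.uint8)[:,:,::-1])
a=cv2.cvtColor(cv2.resize(s.astype(np.float32)[180:250,260:340],(800,600),interpolation=cv2.INTER_CUBIC),cv2.COLOR_RGB2GRAY)
X,Y=np.meshgrid(np.arange(308.5,313,.5),np.arange(210,219,.1))
a=cv2.remap(a,((X-260+.5)*10-.5).astype(np.float32),((Y-180+.5)*600/70-.5).astype(np.float32),1).mean(1)
y=Y[:,0];w=np.clip(90-a,0,None);print((w*y).sum()/w.sum(), np.interp(-85,-a[30:52],y[30:52]),a.min())
E
python3 jawpx.py s9; python3 q.py
```

```text
214.7793554054532 213.5016943990801 54.057907
[1.3  2.31 6.09] [ 0.812 -0.426 -0.084] -2.848 t6 0.05
```

```bash
python3 -m jog '0 0 0 0 0 0 .06;0 0 0 0 0 0 .06;0 0 0 0 0 0 .06;0 0 -.03 0 0 0 .06;0 0 -.06 0 0 0 .06;0 0 -.09 0 0 0 .06;0 0 -.09 0 0 0 .06;0 0 -.09 0 0 0 .06' 5|head -2; python3 q.py
for i in 1 2 3; do python3 -m jog '0 0 0 0 0 -.08 .06'>/dev/null; python3 q.py;done
python3 -m jog '0 0 0 0 0 -.125 .06;0 0 0 0 0 -.25 .06;0 0 0 0 0 -.375 .06;0 0 0 0 0 -.5 .06;0 0 0 0 0 -.625 .06;0 0 0 0 0 -.75 .06;0 0 0 0 0 -.75 .06'>/dev/null;python3 q.py
for i in 1 2 3 4; do python3 -m jog '0 0 0 0 0 .08 .06'>/dev/null; python3 q.py;done
python3 -c "
from plant import *;import numpy as np
s=sense();print(s['clock'],(np.array(s['orientation']).T@(np.array([.706,.175,.231])-s['tcp_pos'])).round(3))"
```

```text
clock: 16.47
tcp_pos: [0.5447, 0.1315, 0.2302]
[-0.79 -0.7  -1.39] [-0.024  0.007 -0.002] -2.85 t6 -0.004
[ 0.2 -0.8  0.4] [-0.08  -0.012 -0.02 ] -2.771 t6 -2.978
[-0.54  0.25 -0.01] [-0.015 -0.056  0.023] -2.686 t6 -1.88
[ 0.04 -0.45  0.41] [-0.047 -0.012 -0.021] -2.606 t6 -1.614
[ 0.2  -0.36  0.82] [ 0.042 -0.027 -0.031] -1.854 t6 2.36
[-0.25  1.29  0.2 ] [ 0.042 -0.054  0.03 ] -1.943 t6 3.632
[ 0.29 -0.7   0.06] [-0.022  0.017  0.008] -2.028 t6 1.942
[ 0.13 -0.26  0.25] [ 0.011 -0.07   0.003] -2.109 t6 1.618
[ 0.01 -0.1   1.11] [ 0.007 -0.004 -0.007] -2.189 t6 1.589
17.6333 [-0.161  0.049 -0.004]
```

```bash
python3 -m jog '-.03 .01 0 0 0 0 .06;-.06 .02 0 0 0 0 .06;-.09 .028 0 0 0 0 .06;-.12 .037 0 0 0 0 .06;-.15 .046 0 0 0 0 .06;-.161 .049 0 0 0 0 .06;-.161 .049 0 0 0 0 .06'|head -2
python3 jawpx.py s10
python3 - <<'E'
import cv2,numpy as np
c4=cv2.imread("pics/c4.png")[:,400:]
n=cv2.imread("pics/s10.png"); n=cv2.resize(n[160:250,230:330],(400,360),interpolation=cv2.INTER_CUBIC)
a=cv2.imread("pics/c4.png")
cv2.imwrite("pics/cmp.png",cv2.resize(np.hstack([c4[110:240,230:350],n[110:240,230:350]]),(800,433)))
def prof(im,x0,x1):return im[:,x0:x1].mean(1)
# blue channel profile along bolt columns and nut columns
for nm,x0,x1 in(("bolt",276,284),("nutL",260,270),("nutR",288,298)):
    A=c4[:,x0:x1].mean(1);B=n[:,x0:x1].mean(1)
    print(nm);print(np.c_[np.arange(120,204,3),(A[120:204:3,2]-A[120:204:3,0]).round(),(B[120:204:3,2]-B[120:204:3,0]).round(),A[120:204:3,1].round(),B[120:204:3,1].round()].astype(int).T.tolist())
E
```

```text
clock: 18.22
tcp_pos: [0.7077, 0.1767, 0.2252]
214.76720626455761 213.4235067305128 53.285126
bolt
[[120, 123, 126, 129, 132, 135, 138, 141, 144, 147, 150, 153, 156, 159, 162, 165, 168, 171, 174, 177, 180, 183, 186, 189, 192, 195, 198, 201], [13, 13, 13, 12, 12, 10, 6, 5, 5, 6, 5, 3, 3, 20, 50, 74, 86, 86, 81, 73, 68, 68, 69, 71, 72, 62, 40, 12], [12, 12, 13, 13, 12, 9, 5, 4, 3, 4, 4, 4, 2, 2, 11, 34, 64, 84, 87, 85, 78, 71, 69, 68, 70, 70, 62, 40], [175, 175, 176, 175, 173, 149, 114, 96, 82, 75, 72, 72, 71, 76, 84, 92, 94, 93, 87, 78, 73, 73, 74, 74, 74, 79, 90, 104], [176, 176, 176, 175, 169, 143, 111, 96, 84, 76, 72, 71, 71, 70, 73, 81, 88, 92, 92, 91, 82, 75, 73, 72, 73, 74, 78, 90]]
nutL
[[120, 123, 126, 129, 132, 135, 138, 141, 144, 147, 150, 153, 156, 159, 162, 165, 168, 171, 174, 177, 180, 183, 186, 189, 192, 195, 198, 201], [12, 12, 12, 13, 13, 12, 12, 15, 27, 50, 71, 80, 83, 84, 86, 87, 86, 81, 74, 69, 69, 69, 66, 63, 50, 29, 9, 3], [12, 12, 13, 13, 13, 12, 11, 12, 12, 25, 48, 66, 78, 83, 84, 85, 86, 87, 86, 79, 72, 70, 69, 67, 58, 45, 30, 10], [177, 177, 176, 176, 176, 176, 172, 165, 143, 116, 98, 93, 91, 92, 94, 94, 93, 87, 79, 74, 72, 72, 73, 76, 83, 91, 97, 100], [176, 176, 176, 176, 176, 173, 168, 166, 164, 149, 124, 105, 94, 92, 92, 92, 92, 93, 90, 84, 77, 74, 74, 74, 75, 77, 83, 94]]
nutR
[[120, 123, 126, 129, 132, 135, 138, 141, 144, 147, 150, 153, 156, 159, 162, 165, 168, 171, 174, 177, 180, 183, 186, 189, 192, 195, 198, 201], [13, 13, 12, 13, 12, 12, 12, 13, 32, 59, 78, 82, 83, 84, 86, 86, 84, 79, 73, 70, 68, 67, 65, 59, 47, 27, 9, 2], [12, 12, 13, 13, 12, 12, 11, 12, 14, 28, 52, 71, 81, 84, 85, 85, 86, 85, 81, 76, 72, 69, 69, 69, 66, 50, 27, 8], [174, 174, 173, 173, 173, 173, 170, 164, 135, 106, 93, 92, 91, 91, 93, 93, 90, 83, 77, 74, 73, 73, 72, 70, 72, 86, 103, 109], [174, 173, 174, 174, 173, 173, 171, 170, 166, 144, 114, 98, 92, 92, 92, 92, 93, 91, 86, 82, 76, 73, 73, 73, 73, 80, 92, 106]]
```

View pics/cmp.png

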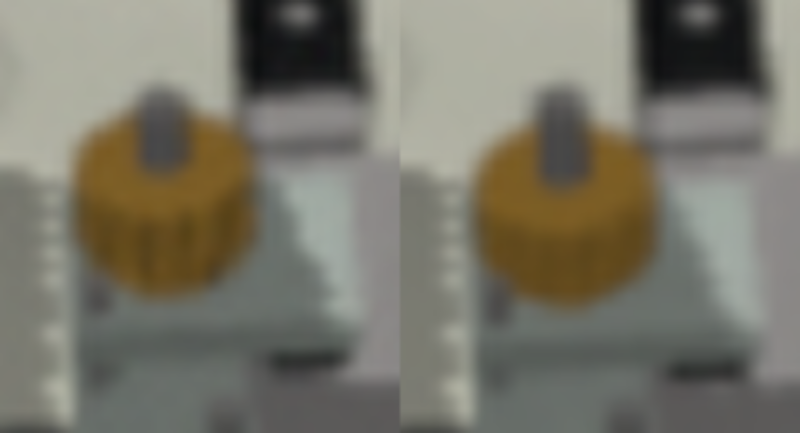

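The comparison shows the nut lowered relative to the bolt (junction (160,170) → (560,185)) and the pad now down at the blade (705,372). I quantify the preload in subpixels.

```bash
python3 - <<'E'
import cv2,numpy as np
c4=cv2.imread("pics/c4.png")[:,400:].astype(float)
n=cv2.imread("pics/s10.png"); n=cv2.resize(n[160:250,230:330],(400,360),interpolation=cv2.INTER_CUBIC).astype(float)
def cross(p,t,a,b,up):
    for i in range(a,b):
        if (p[i]-t)*(p[i+1]-t)<=0 and (p[i+1]>p[i])==up: return i+(t-p[i])/(p[i+1]-p[i])
def sh(nm,x0,x1,f,t,a,b,up):
    r=[np.median([v for x in range(x0,x1) if (v:=cross(f(im[:,x]),t,a,b,up)) is not None]) for im in(c4,n)]
    print(nm,r,"mm down",round((r[1]-r[0])/4/.31,2))
G=lambda c:c[:,1]; D=lambda c:c[:,2]-c[:,0]
for t in(110,125,140):sh("bolt top",276,284,G,t,120,160,False)
for t in(30,45,60):
  sh("junction",276,284,D,t,150,190,True);sh("nut top R",288,298,D,t,136,170,True);sh("nut top L",260,270,D,t,136,170,True);sh("nut bot",272,290,D,t,185,225,False)
for t in(70,80,90):sh("pad top",312,330,G,t,200,225,False);sh("pad bot",312,330,G,t,210,235,True)
for x0 in(255,):
  sh("jaw bot edge",258,300,G,95,205,235,False)
E
```

```text
bolt top [np.float64(138.125), np.float64(137.72727272727272)] mm down -0.32
bolt top [np.float64(136.87820512820514), np.float64(136.43560606060606)] mm down -0.36
bolt top [np.float64(135.61363636363637), np.float64(135.125)] mm down -0.39
junction [np.float64(160.47222222222223), np.float64(164.85000000000002)] mm down 3.53
nut top R [np.float64(143.625), np.float64(147.0952380952381)] mm down 2.8
nut top L [np.float64(144.16666666666669), np.float64(147.83333333333331)] mm down 2.96
nut bot [np.float64(198.73888888888888), np.float64(201.46666666666667)] mm down 2.2
junction [np.float64(161.80128205128204), np.float64(166.1)] mm down 3.47
nut top R [np.float64(145.3693181818182), np.float64(149.0285714285714)] mm down 2.95
nut top L [np.float64(145.99305555555554), np.float64(149.5)] mm down 2.83
nut bot [np.float64(197.23636363636365), np.float64(199.77083333333331)] mm down 2.04
junction [np.float64(163.23809523809524), np.float64(167.66666666666666)] mm down 3.57
nut top R [np.float64(147.08730158730157), np.float64(151.10317460317458)] mm down 3.24
nut top L [np.float64(148.25), np.float64(151.37142857142857)] mm down 2.52
nut bot [np.float64(nan), np.float64(197.77380952380952)] mm down nan
pad top [np.float64(215.27272727272728), np.float64(218.0)] mm down 2.2
pad bot [np.float64(221.63333333333333), np.float64(224.0)] mm down 1.91
pad top [np.float64(214.3), np.float64(216.4)] mm down 1.69
pad bot [np.float64(224.0), np.float64(225.23809523809524)] mm down 1.0
pad top [np.float64(213.0), np.float64(214.0)] mm down 0.81
pad bot [np.float64(231.0), np.float64(225.85714285714286)] mm down -4.15
jaw bot edge [np.float64(211.0), np.float64(214.0)] mm down 2.42<stdin>:6: RuntimeWarning: invalid value encountered in scalar divide
```

Nut-to-bolt travel is about 3.1 mm, which puts it roughly 0.8 rad past touch, in the middle of finger-tight. Next is the lever.

```bash
python3 - <<'E'
from plant import *
import numpy as np
s=sense();R=np.array(s["orientation"]);p=np.array(s["tcp_pos"])
u=np.array([.961,.277]);print(s["joint_pos"].round(3),np.degrees(0),R.round(3).tolist())
for sg in(1,-1):
    x=np.r_[sg*u,0];print(sg,"rz",np.arctan2((R.T@x)[1],(R.T@x)[0]))
t=np.r_[np.array([.545,.131])+.09*u,.105];print(t,(R.T@(t-p)).round(4))
E
```

```text
[ 0.512  0.443  0.148 -0.    -1.275 -2.107] 0.0 [[-1.0, 0.024, 0.0], [0.024, 1.0, 0.0], [-0.0, 0.0, -1.0]]
1 rz 2.8371006590749004
-1 rz -0.3044919945148927
[0.63149 0.15593 0.105  ] [ 0.0736 -0.0223  0.1243]
```

```bash
python3 -m jog '.02 -.006 0 0 0 -.12 0;.045 -.014 0 0 0 -.24 0;.0736 -.0223 .01 0 0 -.304 0;.0736 -.0223 .035 0 0 -.304 0;.0736 -.0223 .06 0 0 -.304 0;.0736 -.0223 .085 0 0 -.304 0;.0736 -.0223 .11 0 0 -.304 0;.0736 -.0223 .12 0 0 -.304 0' 10|head -6
python3 -m jog '0 0 0 0 0 0 0;0 0 0 0 0 0 0;0 0 0 0 0 0 0'; python3 q.py
```

```text
clock: 19.18
tcp_pos: [0.63, 0.1553, 0.1063]
orientation: [[-0.961, -0.276, -0.003], [-0.276, 0.961, -0.001], [0.003, 0.0, -1.0]]
force: [-0.8, -0.6, -0.7]
grip_width: 0.0123
gripper_force: 0.0
clock: 19.43
tcp_pos: [0.6333, 0.1564, 0.1108]
orientation: [[-0.961, -0.277, 0.002], [-0.277, 0.961, 0.001], [-0.003, 0.0, -1.0]]
force: [-0.9, 0.9, 0.2]
grip_width: 0.0006
gripper_force: 0.0
[-0.89  0.87  0.21] [ 0.03  -0.045  0.017] -1.831 t6 -0.005
```

```bash
python3 -m jog '0 0 .01 0 0 0 0;0 0 .018 0 0 0 0;0 0 .022 0 0 0 0;0 0 .026 0 0 0 0;0 0 .03 0 0 0 0'|sed -n 2,4p
for i in 1 2 3 4; do python3 -m jog '.0002 0 .0025 0 0 0 0;.0005 0 .005 0 0 0 0;.0007 0 .0075 0 0 0 0;.001 0 .01 0 0 0 0'|sed -n '2p;4p';done
```

```text
tcp_pos: [0.6328, 0.1563, 0.0794]
orientation: [[-0.961, -0.277, 0.001], [-0.277, 0.961, 0.0], [-0.001, -0.0, -1.0]]
force: [-2.2, 0.1, 7.1]
tcp_pos: [0.6316, 0.1559, 0.0695]
force: [-2.3, 1.0, 7.7]
tcp_pos: [0.6305, 0.1554, 0.0594]
force: [-1.7, -0.5, 6.9]
tcp_pos: [0.6298, 0.1551, 0.0494]
force: [-0.5, -0.6, 6.6]
tcp_pos: [0.6291, 0.155, 0.0394]
force: [1.0, -0.6, 5.7]
```

```bash
python3 -m jog '0 0 .0025 0 0 0 0;0 0 .005 0 0 0 0;0 0 .007 0 0 0 0;0 0 .009 0 0 0 0'|sed -n '2p;4p'
for i in 1 2 3 4; do python3 -m jog '0 0 .0008 0 0 0 0;0 0 .0008 0 0 0 0'|sed -n '2p;4p';done
```

```text
tcp_pos: [0.6289, 0.155, 0.0301]
force: [0.4, -0.4, 4.1]
tcp_pos: [0.6285, 0.1549, 0.0289]
force: [0.5, -0.0, 2.7]
tcp_pos: [0.6285, 0.1549, 0.0282]
force: [0.1, 0.5, 3.8]
tcp_pos: [0.6285, 0.1549, 0.0274]
force: [0.9, 0.4, 3.9]
tcp_pos: [0.6287, 0.155, 0.0268]
force: [2.0, 0.1, 5.7]
```

```bash
for i in 1 2 3 4; do python3 -m jog '0 0 .0005 0 0 0 0;0 0 .0005 0 0 0 0'|sed -n '2p;4p';done
```

```text
tcp_pos: [0.6289, 0.155, 0.0265]
force: [-1.0, 0.6, 6.4]
tcp_pos: [0.6291, 0.1551, 0.0262]
force: [0.6, -0.6, 6.4]
tcp_pos: [0.6293, 0.1552, 0.026]
force: [1.1, 1.0, 7.6]
tcp_pos: [0.6295, 0.1553, 0.0256]
force: [1.0, -0.6, 8.6]
```

The lever is on its stop: z matches the 1.4 rad prediction and the tool is now sliding along the slope. I'll retreat and check.

```bash
python3 -m jog '0 0 .0008 0 0 0 0;0 0 .0008 0 0 0 0;-.005 0 -.02 0 0 0 0;-.015 0 -.06 0 0 0 0;-.03 0 -.1 0 0 0 0;-.05 0 -.14 0 0 0 0;-.07 0 -.18 0 0 0 0;-.09 0 -.2 0 0 0 0'|sed -n '1,2p;4p'
python3 -m jog '0 0 0 0 0 0 0;0 0 0 0 0 0 0;0 0 0 0 0 0 0'|sed -n '1,2p;4p'
python3 - <<'E'
from h import *
t=get_image("top");s=get_image("side")
a,_,_=blob(t["pixels"],(0,130,40),(8,255,255),(260,140,300,190));b,_,_=blob(s["pixels"],(0,130,40),(8,255,255),(230,195,310,260))
x=tri(ray(t,a),ray(s,b));print(x, np.arctan2(.086-x[0][2],np.hypot(x[0][0]-.545,x[0][1]-.131)))
f=lambda a:cv2.resize(a[:,:,::-1],(400,360),interpolation=cv2.INTER_CUBIC)
cv2.imwrite("pics/c11.png",np.hstack([f(t["pixels"][145:235,230:330]),f(s["pixels"][180:270,250:350])]))
E
```

```text
clock: 23.52
tcp_pos: [0.7154, 0.18, 0.2287]
force: [1.7, 0.9, 0.5]
clock: 23.77
tcp_pos: [0.7139, 0.1797, 0.2228]
force: [0.2, -0.2, -0.2]
(array([0.61457816, 0.15032154, 0.02442069]), [np.float64(0.0004747880696285276), np.float64(0.0004747880696285614)]) 0.7060988130657354
```

View pics/c11.png

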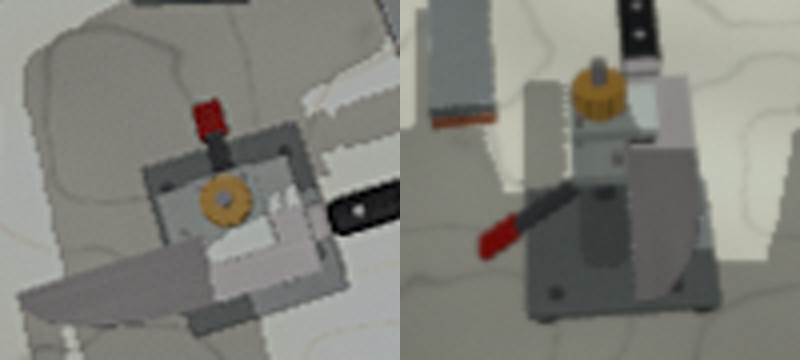

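The lever is locked 0.70 rad below level, with the paddle at (498,238) in the side crop. The knife has not moved, and the closing peak of about 0.63 N m matches the figure given for a well-set clamp. Handing in.

```bash
python3 -c "from plant import *;print(finish_job())"
```

```text
the job is handed in; nothing more can be done
None
```

I clamped the knife and handed the job in at about 24 s; the lever is locked on its stop and the knife looks unmoved, but the jaw force was never measured directly and no verdict came back, so I infer it is in range from the closing peak of about 0.63 N m against the 0.65 given for a well-set clamp.

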